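Set the suction selector to the corner sander and start it

TASK

On the suction box, push the selector's tab round with the fingertips until it points at the middle of the triangle label (the corner sander). Only then press the start button all the way down with the fingertips and let it come up again. Nothing is to be pinched or lifted, and everything lying about, on the box and on the bench, stays where it is.

Things in the scene. Friction and masses are not known exactly. Their poses are not given: they have to be found in the camera images.
- box: Grey suction box fixed to the bench; place and yaw (up to 0.35 rad) differ. Flat top 90 mm above the bench, from -145 to +155 mm in its x and -155 to +155 mm in its y. Origin at bench level straight below the selector's turning axis; x points to the face with four black hose stubs (45 mm long, away from the robot), z up.
- selector (a joint): Turn of the selector, rad, anticlockwise from above; at q the tab points along (cos q, sin q) in the box's frame. Starts within 0.25 of 0, stops at -1.9 and 1.9. A dark disc of 52 mm radius, its top 14 mm above the box's top, with a 36 mm wide hub up to 24 mm. Slight friction (about 1.5 N at the tab); it stays where it is left.
- tab_mid (a point): Middle of the tab's outer part, 78 mm from the turning axis, 20 mm above the box's top. The tab is an upright bare aluminium plate standing radially out of the disc: 14 mm thick, 46 to 98 mm from the axis, 4 to 36 mm above the box's top. It is pushed on one of its two flat sides. x outward along the tab, z up.
- tab_points_at (a point): Point on the tab's centre line, 122 mm from the axis, 4 mm above the box's top: where the tab points on the circle of the labels.
- tab_left: The half of the tab's thickness on its anticlockwise side (a 7 mm plate fixed to the selector; the origin lies on the selector's axis at the height of the box's top). Touching it and tab_right firmly at the same time counts as pinching the tab.
- tab_right: The half of the tab's thickness on its clockwise side, otherwise like tab_left.
- label_triangle: Round white label, 42 mm diameter, on the box's top, with a raised black triangle (32 mm sides), 4 mm high in all; origin at the centre of its underside. The four labels sit 122 mm from the selector's axis, at -1.5, -0.75, +0.75 and +1.5 rad of its turn; which is where differs.
- label_square: Like the triangle label, with a raised black square of 23 mm.
- label_round: Like the triangle label, with a raised black disc of 27 mm diameter.
- label_bar: Like the triangle label, with a raised black bar of 32 by 8 mm.
- start_top (a point): Middle of the top of the start button: a round grey push button of 36 mm diameter in a flat black collar of 52 mm diameter, on the box's top near its edge towards the robot (98 mm from the selector's axis, at the box's -x side). Its top stands 22 mm above the box's top, the collar 12 mm. It is pressed straight down.
- start (a joint): Travel of the start button, m: 0 up, 0.006 fully down, which takes 5 N; a spring brings it up again.
- cork_block: Loose cork sanding block, 55 by 75 mm, 32 mm high, on the box's top in the corner to the right of the start button (seen from the robot). Origin at the centre of its underside.
- wax_tin: Loose round metal tin, 54 mm diameter, 35 mm high, on the box's top in the corner to the left of the start button. Origin at the centre of its underside.
- finial: Loose turned wooden finial, 52 mm diameter, 86 mm high, standing on the bench left of the box. Origin at the centre of its underside.
- varnish: Loose white jar, 84 mm diameter, 100 mm high, standing on the bench left of the box. Origin at the centre of its underside.
- screwdriver: Loose screwdriver with a dark wooden handle, lying on the bench right of the box.
- brush: Loose brush with a light wooden handle, lying on the bench far right.
- offcut: Loose offcut of light wood, 90 by 55 mm, 45 mm high, on the bench right of the box. Origin at the centre of its underside.

How it is judged:
On the way, in this order (a step that is already met when the one before it is completed fails the run):
1. the tab points at the triangle label and has come to rest (horizontal distance between tab_points_at and label_triangle below 0.012 m and velocity of joint selector between -0.08 and 0.08 rad/s), for 0.3 s.
2. the start button is pressed down while the tab points at the triangle (horizontal distance between tab_points_at and label_triangle below 0.012 m and value of joint start above 0.0048 m), for 0.05 s.
At the end, for the whole second after the job is handed in: The tab points at the triangle label (the point tab_points_at within 12 mm of the label's centre, seen from above) and is at rest, and the start button, pressed after that by more than 4.8 mm, is up again (all of step 1 and value of joint start below 0.0015 m); the robot touches nothing.
It fails at once if the start button is pressed (over 3 mm) while the tab does not point at the triangle label (value of joint start above 0.003 m and not (horizontal distance between tab_points_at and label_triangle below 0.014 m)).
It fails at once if the tab is pinched: both of its flat halves are pressed by the fingers at once, over 3 N each (contact force between each of tab_left, tab_right and the fingers above 3 N).
It fails at once if a thing lying about is carried, lifted or shoved more than 20 mm (distance of any of cork_block, wax_tin, finial, varnish, screwdriver, brush, offcut from where it was at the start of the episode above 0.02 m).
It also fails if it takes over 48 s, if anything falls off the work surface, if the arm or the gripper's body presses on something with over 40 N, if the wrist force passes 120 N, or if a joint passes its speed limit or range.

ROBOT

A 6-joint arm with a two-finger parallel gripper is mounted at the origin on the work surface. World frame = base frame: x ahead of the robot, y to its left, z up, the work surface at z = 0. Lengths are in m, angles in rad, forces in N, time in s.
With the tool pointing down it reaches from about 0.325 to 0.9 m from the base axis. Payload 3.5 kg.
Tool frame: the origin (TCP) lies midway between the tips of the shut fingers; the grasp point (between the pads) lies 19 mm behind it (ctrl.pinch_z is the distance from the TCP to the grasp point, in m); y points along the fingers, z is the direction in which the jaws open and shut, and the axes are right-handed (so a half turn about y gives the same grasp; the last joint's range is limited). The gripper opens to 85 mm and grips with 20 to 120 N. Pads are 22 mm wide; open, the fingers measure 114 mm over their backs; the gripper's body (76 mm by 85 mm) begins 54 mm behind the grasp point. The pads swing forward as they close: fully open they stand 13 mm farther back than shut.
Start: joints at [1.24, 0.276, -0.026, 1.268, 0, 1.467], TCP at [0.141, 0.609, 0.231] pointing down, gripper open.
Joint ranges: [-3.12, 3.12], [-0.85, 1.88], [-1.08, 1.24], [-1.95, 2.15], [-1.57, 1.53], [-3.14, 3.14]. Speed limits (rad/s): [2.57, 2.57, 3.14, 3.14, 3.14, 3.14].

INTERFACE

Orientations are given as a unit quaternion [w, x, y, z].
In Python, from cell import ctrl gives the robot as it stands.
- The arm moves only by the tool servo_tool, never from a script. Its argument "plan" is a list of rows, each an object of numbers: "claw": the closure, from -1 (fully open) to 1 (shut); "x", "y", "z": the shift along the tool's x, y, z as a fraction of full scale; "spin": the turn about the tool's y as a fraction of full scale. In form: [{"claw": .., "x": .., "y": .., "z": .., "spin": ..}, ...]. A call has 1 to 20 rows; each row is the pose to reach, as a shift and turn from the pose commanded when the call began, along the tool's axes at that moment; what a row does not reach only later rows make up. Full scale, the value 1, is 0.15 m for a shift and 45 degrees for a turn. A row lasts 1/12 s, in which the tool goes at most 41.7 mm and 7.16 degrees, less where a joint would pass 70% of its speed; a pose out of reach is approached as far as the arm can. A call with a number of a shift or a turn outside -1 to 1 is refused whole. A call with a gripper value outside its range is refused whole. The fingers move at their own pace and stop on an object; "force" is the grip in N (left out, the last holds). Time passes only in rows, so rows that repeat a pose let the fingers close. It gives the time, the measured TCP pose, the force and the opening at its end, in the units of the state.
- ctrl.sense(): the state, without advancing time (a new reading comes with each control period).
- ctrl.get_image(name): name is "side" or "top" or "wrist"; returns a dict with "frame" (420x560x3 uint8, red, green, blue), "range_z" (420x560 float32, m along the optical axis (not along the pixel's ray), 0 where there is no reading), "mtx" (3x3 intrinsics, pixels), "D" ([k1, k2, p1, p2, k3] as OpenCV has them; the pictures are not rectified), "origin" and "orientation" of the camera in the world. Camera axes: x right, y down, z forward; pixel columns grow to the right and rows downward; lengths in m; the calibration is good to about 2 mm. A picture is of the moment at which its call begins.
- ctrl.finish_job(): hands the job in, once; it reports no verdict.
The state is a dict: "clock": time; "q": joint angles; "qvel": joint speeds; "tau": joint torques, N m; "tool_pos": TCP position; "orientation": TCP orientation; "contact_force": force on the tool from outside, world axes, zero at the start; "wrist_torque": the same for the moment, N m; "opening": opening from 0.0 (shut) to 1.0 (fully open).
Only numpy, scipy, OpenCV 4.12 (cv2) and the standard library are available. Lean on these libraries where they do the work, as an engineer would, in place of code of your own. Each camera call takes 0.05 s, during which the arm holds its last target.

## Working session

There is one attempt and no reset: what is moved stays moved. The work goes in short steps, Python scripts to look and compute and a tool call to move; the robot and the scene stay as the last step left them, time stands still between calls to the robot, and variables do not carry over. Pictures are saved under pics/ and viewed, and the job is handed in when it is done.

Besides the shell and the picture viewer there is one more tool, called after "Request:" by a JSON object that holds its "name" and its "arguments". servo_tool: Moves the arm, as the interface text tells. Its arguments: {"type":"object","properties":{"plan":{"type":"array","items":{"type":"object","properties":{"claw":{"type":"number"},"x":{"type":"number"},"y":{"type":"number"},"z":{"type":"number"},"spin":{"type":"number"}}}},"force":{"type":"number"}},"required":["plan"]}

```bash
ls; mkdir -p pics; python3 - <<'E'
from cell import ctrl
import cv2,pickle
s=ctrl.sense(); print(s)
d={}
for n in ["top","side","wrist"]:
    i=ctrl.get_image(n); d[n]=i
    cv2.imwrite(f"pics/{n}0.png",i["frame"][:,:,::-1]); print(n,i["mtx"].tolist(),i["D"],i["origin"],i["orientation"])
pickle.dump(d,open("d0.pkl","wb"))
E
```

```text
pics
{'clock': 0.0, 'q': array([ 1.23959604e+00,  2.77138270e-01, -2.78737552e-02,  1.26801332e+00,
        2.40734607e-05,  1.46742392e+00]), 'qvel': array([ 7.15667363e-04,  2.98679929e-05,  4.11798533e-04, -3.01567764e-04,
        6.56659020e-04,  1.68635400e-03]), 'tau': array([-2.68837048e-04, -4.45512486e+01,  2.95202941e+01,  1.66649226e-02,
       -1.21305579e-04,  2.94174008e-06]), 'tool_pos': array([0.14089569, 0.60811374, 0.23015979]), 'orientation': array([-0.70175575,  0.70329117, -0.08055339,  0.08019698]), 'contact_force': array([-0.26475495, -0.48863728, -0.38504133]), 'wrist_torque': array([-0.01692243, -0.04128522,  0.03194469]), 'opening': 1.0036786581644044}
top [[530.9422485661145, 0.0, 281.2565414613302], [0.0, 530.9422485661145, 207.39850213097284], [0.0, 0.0, 1.0]] [-0.18391935  0.          0.          0.          0.        ] [ 0.32586706 -0.0169209   1.37275765] [-0.06318449  0.70779285 -0.70119311  0.05801063]
side [[380.00372571684846, 0.0, 274.09538410032707], [0.0, 380.00372571684846, 205.691144230092], [0.0, 0.0, 1.0]] [-0.08278922  0.          0.          0.          0.        ] [ 0.0486307  -0.52979402  0.96002177] [-0.32287573  0.87311673 -0.34263793  0.12656103]
wrist [[361.69743467979464, 0.0, 282.19064222916097], [0.0, 361.69743467979464, 206.15342773419883], [0.0, 0.0, 1.0]] [-0.04932493  0.          0.          0.          0.        ] [0.07266297 0.62479501 0.37307792] [0.10994579 0.77554033 0.61582377 0.08491296]
```

View pics/top0.png

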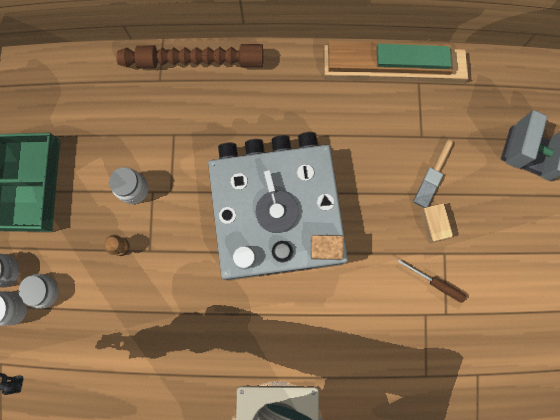

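View pics/side0.png

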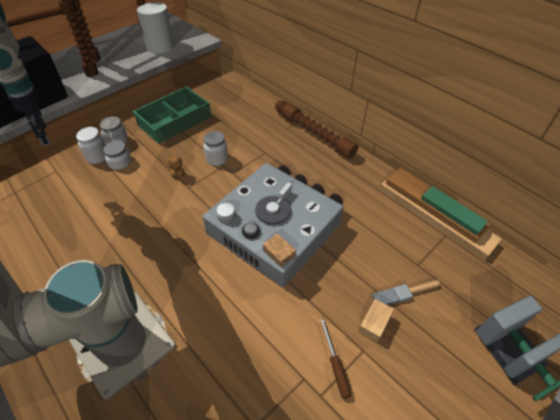

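The top view shows the triangle at (325,202), the bar at (306,172), the square at (238,181) and the round at (227,215). The selector hub is at (278,211), the tab tip near (268,173) and the start button at (282,252). The triangle is therefore at -1.5 rad, a clockwise turn. Next I'll measure.

```bash
cat > h.py <<'E'
import numpy as np,cv2,pickle
from scipy.spatial.transform import Rotation as R
def rot(i): 
    w,x,y,z=i["orientation"]; return R.from_quat([x,y,z,w]).as_matrix()
def ray(i,uv,z):
    p=cv2.undistortPoints(np.array(uv,float).reshape(-1,1,2),i["mtx"],i["D"]).reshape(-1,2)
    d=np.c_[p,np.ones(len(p))]@rot(i).T; o=np.array(i["origin"])
    return o+d*((z-o[2])/d[:,2])[:,None]
def proj(i,P):
    Rm=rot(i); rv=cv2.Rodrigues(Rm.T)[0]; t=-Rm.T@np.array(i["origin"])
    return cv2.projectPoints(np.array(P,float).reshape(-1,1,3),rv,t,i["mtx"],np.array(i["D"]))[0].reshape(-1,2)
E
python3 - <<'E'
from h import *
d=pickle.load(open("d0.pkl","rb"))
guess={"top":dict(tri=(325,202),bar=(306,172),sq=(238,181),rnd=(227,215)),"side":dict(tri=(307,230),bar=(313,207),sq=(270,182),rnd=(244,191))}
ang=dict(tri=-1.5,bar=-.75,sq=.75,rnd=1.5)
for n in guess:
    i=d[n]; f=i["frame"]; hsv=cv2.cvtColor(f,cv2.COLOR_RGB2HSV)
    L={}
    for k,(u,v) in guess[n].items():
        m=np.zeros(f.shape[:2],np.uint8); r=12
        sub=((hsv[v-r:v+r+1,u-r:u+r+1,2]>190)).astype(np.uint8); m[v-r:v+r+1,u-r:u+r+1]=sub
        cs,_=cv2.findContours(m,cv2.RETR_EXTERNAL,cv2.CHAIN_APPROX_NONE); c=max(cs,key=cv2.contourArea)
        h=cv2.convexHull(c); M=cv2.moments(h); uv=(M["m10"]/M["m00"],M["m01"]/M["m00"])
        P=ray(i,[uv],.094)[0]; L[k]=P[:2]
        hp=ray(i,h.reshape(-1,2),.094)
        print(n,k,np.round(uv,1),P.round(4),"dia",2*np.sqrt(cv2.contourArea(hp[:,:2].astype(np.float32))/np.pi))
    K=list(L); A=np.array([[.122*np.cos(ang[k]),.122*np.sin(ang[k])] for k in K]); B=np.array([L[k] for k in K])
    a=A-A.mean(0); b=B-B.mean(0)
    th=np.arctan2((a[:,0]*b[:,1]-a[:,1]*b[:,0]).sum(),(a*b).sum())
    Rm=np.array([[np.cos(th),-np.sin(th)],[np.sin(th),np.cos(th)]]); o=B.mean(0)-Rm@A.mean(0)
    print(n,"yaw",th,"axis",o,"res mm",(np.linalg.norm(B-(A@Rm.T+o),axis=1)*1e3).round(1))
    c=dict(axis=[0,0,.114],btn=[-.098,0,.112],collar=[-.098,0,.102]);
    for k,p in c.items():
        w=np.r_[Rm@p[:2]+o,p[2]]; print(k,w.round(4),proj(i,w).round(1))
    for j in [-.25,0,.25]:
        w=np.r_[Rm@(.098*np.array([np.cos(j),np.sin(j)]))+o,.126]; print("tabtip",j,proj(i,w).round(1))
    u0,v0=proj(i,np.r_[o,.11])[0]; x0,y0=int(u0-75),int(v0-75)
    cv2.imwrite(f"pics/{n}crop.png",cv2.resize(f[y0:y0+150,x0:x0+150,::-1],(600,600),interpolation=cv2.INTER_CUBIC)); print("crop",x0,y0)
E
```

```text
top tri [323.8 202.5] [ 0.5605 -0.1106  0.094 ] dia 0.03501656522287753
top bar [304.9 172.1] [ 0.6366 -0.0641  0.094 ] dia 0.03910357968544588
top sq [238.2 180.7] [0.6136 0.1006 0.094 ] dia 0.03958541663078027
top rnd [226.8 214.9] [0.5276 0.1266 0.094 ] dia 0.040178733831431036
top yaw 0.136553751575825 axis [0.5360948  0.00645169] res mm [2.5 0.8 0.5 1.7]
axis [0.5361 0.0065 0.114 ] [[275.8 210.6]]
btn [ 0.439  -0.0069  0.112 ] [[281. 251.]]
collar [ 0.439  -0.0069  0.102 ] [[281.  251.4]]
tabtip -0.25 [[280.8 170. ]]
tabtip 0 [[270.7 170.1]]
tabtip 0.25 [[260.9 172.5]]
crop 200 135
side tri [304.  232.7] [ 0.5464 -0.1173  0.094 ] dia 0.009423102525618446
side bar [308.9 204.5] [ 0.6329 -0.0536  0.094 ] dia 0.01562519292033041
side sq [281.3 191.3] [0.6093 0.0419 0.094 ] dia 0.008166389480339712Traceback (most recent call last):
  File "<stdin>", line 12, in <module>
ZeroDivisionError: float division by zero
```

```bash
sleep 1
```

```text
(no output)
```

View pics/topcrop.png

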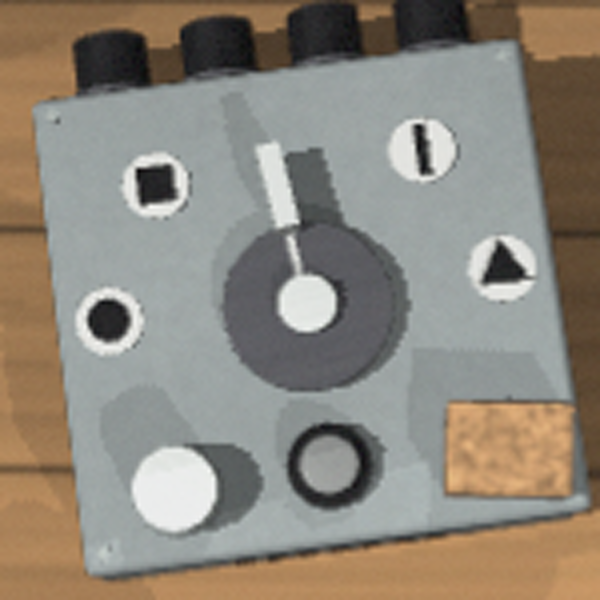

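```bash
python3 - <<'E'
from h import *
d=pickle.load(open("d0.pkl","rb"))
i=d["top"]; f=i["frame"]; hsv=cv2.cvtColor(f,cv2.COLOR_RGB2HSV)
print(f[185:220:2,306:345:3].min(2))
g={"tri":(325,202),"bar":(306,172),"sq":(238,181),"rnd":(227,215)}
for lo in (150,165,180):
  m=((f.min(2)>lo)).astype(np.uint8)
  n,l,s,c=cv2.connectedComponentsWithStats(m)
  for k,(u,v) in g.items():
    W=np.zeros_like(m); W[v-13:v+14,u-13:u+14]=m[v-13:v+14,u-13:u+14]
    p=cv2.findNonZero(W); (cc,r)=cv2.minEnclosingCircle(p); x,y,w,h=cv2.boundingRect(p)
    print(lo,k,np.round(cc,1),round(r,1),(x,y,w,h),ray(i,[cc],.094)[0].round(4))
E
```

```text
[[158 156 156 155 156 156 155 154 152 157  64  53  50]
 [157 157 157 157 156 152 154 154 154 157  85  49  52]
 [155 157 156 155 157 158 156 157 158 155  96  48  48]
 [157 158 157 159 159 157 156 157 159 156 104  44  47]
 [156 158 157 156 154 157 149 167 160 158 117  36  36]
 [157 156 156 157 159 224 108 223 204 158 129  52  52]
 [160 157 157 158 200 219  34 147 222 161 143  50  50]
 [157 157 154 156 223 213  36  45 223 201 149  55  50]
 [159 159 158 159 224 179  39  31 144 211 153  48  55]
 [158 159 156 158 223  68  40  36  36 204 158  51  54]
 [158 158 161 159 199  62  91 112 198 189 158  71  50]
 [159 157 158 158 165 224 223 223 223 161 160  86  50]
 [160 158 158 158 161 168 220 220 143 159 157 101  50]
 [160 157 157 157 158 161 159 160 159 158 161 111  50]
 [159 162 155 159 157 159 160 158 159 158 156 122  53]
 [157 159 157 156 159 160 158 158 157 159 160 139  53]
 [160 160 162 161 159 157 157 157 160 161 159 147  50]
 [160 159 158 159 157 157 160 161 161 160 158 151  48]]
150 tri [325. 202.] 18.4 (312, 189, 27, 27) [ 0.5618 -0.1135  0.094 ]
150 bar [306. 172.] 18.4 (293, 159, 27, 27) [ 0.6369 -0.0668  0.094 ]
150 sq [238. 181.] 18.4 (225, 168, 27, 27) [0.6127 0.1011 0.094 ]
150 rnd [227. 215.] 18.4 (214, 202, 27, 27) [0.5274 0.126  0.094 ]
165 tri [324.7 201.6] 9.0 (316, 193, 18, 18) [ 0.5627 -0.1129  0.094 ]
165 bar [304.6 172. ] 8.6 (296, 164, 18, 17) [ 0.6369 -0.0633  0.094 ]
165 sq [238.2 180.9] 8.4 (230, 173, 17, 17) [0.613  0.1007 0.094 ]
165 rnd [229.1 213.5] 11.2 (218, 206, 23, 18) [0.5313 0.121  0.094 ]
180 tri [325. 202.] 8.6 (317, 194, 17, 16) [ 0.5618 -0.1135  0.094 ]
180 bar [305. 172.] 8.2 (297, 165, 17, 16) [ 0.6369 -0.0643  0.094 ]
180 sq [238.3 180.9] 8.3 (230, 173, 17, 17) [0.613  0.1005 0.094 ]
180 rnd [227. 215.] 8.6 (219, 207, 17, 17) [0.5274 0.126  0.094 ]
```

```bash
python3 - <<'E'
from h import *
d=pickle.load(open("d0.pkl","rb"))
i=d["top"]; f=i["frame"]; mn=f.min(2)
ang=dict(tri=-1.5,bar=-.75,sq=.75,rnd=1.5)
L=dict(tri=(325,202),bar=(305,172),sq=(238.3,180.9),rnd=(227,215))
A=np.array([[.122*np.cos(a),.122*np.sin(a)] for a in ang.values()]);B=ray(i,list(L.values()),.094)[:,:2]
a=A-A.mean(0); b=B-B.mean(0)
th=np.arctan2((a[:,0]*b[:,1]-a[:,1]*b[:,0]).sum(),(a*b).sum())
Rm=np.array([[np.cos(th),-np.sin(th)],[np.sin(th),np.cos(th)]]); o=B.mean(0)-Rm@A.mean(0)
print("yaw",th,"axis",o,"res",np.linalg.norm(B-(A@Rm.T+o),axis=1)*1e3,"rad",np.linalg.norm(B-o,axis=1))
def blob(x0,y0,x1,y1,lo,hi,z,nm):
    W=np.zeros(mn.shape,np.uint8); W[y0:y1,x0:x1]=cv2.inRange(mn[y0:y1,x0:x1],lo,hi)
    n,l,s,c=cv2.connectedComponentsWithStats(W); k=1+np.argmax(s[1:,4]); p=np.argwhere(l==k)[:,::-1].astype(np.float32)
    P=ray(i,p,z)[:,:2]; print(nm,"px",c[k].round(1),"n",s[k,4],"xy",P.mean(0).round(4)); return P
hub=blob(262,200,292,222,170,255,.114,"hub")
tab=blob(258,165,276,192,185,255,.126,"tab")
c=tab.mean(0); u=np.linalg.svd(tab-c)[2][0]; u*=np.sign(u[0]); t=np.arctan2(u[1],u[0])
print("tab dir",t,"q by dir",t-th,"q by centre",np.arctan2(*(c-o)[::-1])-th,"r",np.linalg.norm(c-o),"extent",np.ptp((tab-c)@u),np.ptp((tab-c)@np.array([-u[1],u[0]])))
btn=blob(268,238,296,266,100,170,.112,"btn")
print("btn pred",Rm@[-.098,0]+o)
w,x,y,z=[-0.70175575,0.70329117,-0.08055339,0.08019698]; print(R.from_quat([x,y,z,w]).as_matrix().round(4))
# depth check
D=i["range_z"]; O=np.array(i["origin"])
for nm,(uu,vv) in dict(hub=(277,211),btn=(282,252),box=(255,165),tab=(267,177)).items():
    p=cv2.undistortPoints(np.array([[[uu,vv]]],float),i["mtx"],i["D"]).ravel(); print(nm,(O+rot(i)@np.r_[p,1]*D[vv,uu]).round(4))
E
```

```text
yaw 0.14344056235396013 axis [0.53632839 0.00516267] res [0.72299446 0.33047173 0.244211   0.80611029] rad [0.12135124 0.12222292 0.12224119 0.12120182]
hub px [276.2 210. ] n 167 xy [0.5374 0.0054]
tab px [268.8 180.7] n 120 xy [0.6068 0.024 ]
tab dir 0.2611848074065556 q by dir 0.11774424505259545 q by centre 0.11816605032179095 r 0.07291207810849767 extent 0.05145345289046145 0.013514204821495086
btn px [280.  252.3] n 378 xy [ 0.4359 -0.0046]
btn pred [ 0.43933485 -0.00884635]
[[ 9.742e-01 -7.000e-04  2.259e-01]
 [-2.259e-01 -2.100e-03  9.742e-01]
 [-3.000e-04 -1.000e+00 -2.200e-03]]
hub [0.5357 0.0036 0.1107]
btn [ 0.4367 -0.0094  0.1117]
box [0.6548 0.0601 0.0899]
tab [0.6163 0.0285 0.1245]
```

Measurements agree: label residuals are under 1 mm, the tab is at q≈0.118, and heights match the given sizes. The target tab direction in the world is about -1.358 rad. Now I'll approach with the fingers shut, to a point left of the tab.

Request:
{"name": "servo_tool", "arguments": {"plan": [{"claw":1,"x":0.2,"y":0,"z":-0.15,"spin":0},{"claw":1,"x":0.4,"y":0,"z":-0.3,"spin":0},{"claw":1,"x":0.6,"y":0,"z":-0.45,"spin":0},{"claw":1,"x":0.8,"y":0,"z":-0.6,"spin":0},{"claw":1,"x":0.95,"y":0,"z":-0.71,"spin":0},{"claw":1,"x":0.95,"y":0,"z":-0.71,"spin":0}]}}

```text
clock: 0.65
tool_pos: [0.2581, 0.4692, 0.2309]
orientation: [-0.701, 0.703, -0.082, 0.082]
contact_force: [0.3, -0.2, 0.1]
opening: 0.145
```

Request:
{"name": "servo_tool", "arguments": {"plan": [{"claw":1,"x":0.2,"y":0,"z":-0.15,"spin":0},{"claw":1,"x":0.4,"y":0,"z":-0.3,"spin":0},{"claw":1,"x":0.6,"y":0,"z":-0.45,"spin":0},{"claw":1,"x":0.8,"y":0,"z":-0.6,"spin":0},{"claw":1,"x":0.95,"y":0,"z":-0.71,"spin":0},{"claw":1,"x":0.95,"y":0,"z":-0.71,"spin":0}]}}

```text
clock: 1.15
tool_pos: [0.3732, 0.3342, 0.2312]
orientation: [-0.702, 0.703, -0.082, 0.083]
contact_force: [0.3, 1.1, 0.2]
opening: -0.002
```

Request:
{"name": "servo_tool", "arguments": {"plan": [{"claw":1,"x":0.2,"y":0,"z":-0.15,"spin":0},{"claw":1,"x":0.4,"y":0,"z":-0.3,"spin":0},{"claw":1,"x":0.6,"y":0,"z":-0.45,"spin":0},{"claw":1,"x":0.8,"y":0,"z":-0.6,"spin":0},{"claw":1,"x":0.95,"y":0,"z":-0.71,"spin":0},{"claw":1,"x":0.95,"y":0,"z":-0.71,"spin":0}]}}

```text
clock: 1.65
tool_pos: [0.4886, 0.1987, 0.2312]
orientation: [-0.702, 0.703, -0.081, 0.083]
contact_force: [-0.6, -0.1, -0.2]
opening: 0.002
```

Request:
{"name": "servo_tool", "arguments": {"plan": [{"claw":1,"x":0.2,"y":0,"z":-0.15,"spin":-0.15},{"claw":1,"x":0.4,"y":0,"z":-0.3,"spin":-0.3},{"claw":1,"x":0.6,"y":0,"z":-0.45,"spin":-0.45},{"claw":1,"x":0.8,"y":0,"z":-0.6,"spin":-0.58},{"claw":1,"x":0.92,"y":0,"z":-0.71,"spin":-0.62},{"claw":1,"x":0.92,"y":0,"z":-0.71,"spin":-0.62},{"claw":1,"x":0.92,"y":0,"z":-0.71,"spin":-0.62}]}}

```text
clock: 2.23
tool_pos: [0.596, 0.0664, 0.2307]
orientation: [0.702, -0.701, -0.09, 0.091]
contact_force: [-0.2, 0.4, 0.0]
opening: 0.0
```

```bash
python3 - <<'E'
from h import *
from cell import ctrl
s=ctrl.sense(); print(s["clock"],s["tool_pos"],s["q"],s["contact_force"])
w,x,y,z=s["orientation"]; print(R.from_quat([x,y,z,w]).as_matrix().round(3))
i=ctrl.get_image("wrist"); cv2.imwrite("pics/w1.png",i["frame"][:,:,::-1])
E
```

```text
2.2333 [0.59597302 0.0664225  0.2306972 ] [ 2.75697977e-03  2.32887667e-01 -8.39742466e-02  1.25525656e+00
  9.58683820e-04 -2.54753229e-01] [-0.21907095  0.36209031  0.0301748 ]
[[ 0.967 -0.001 -0.255]
 [ 0.255  0.001  0.967]
 [-0.001 -1.     0.001]]
```

View pics/w1.png

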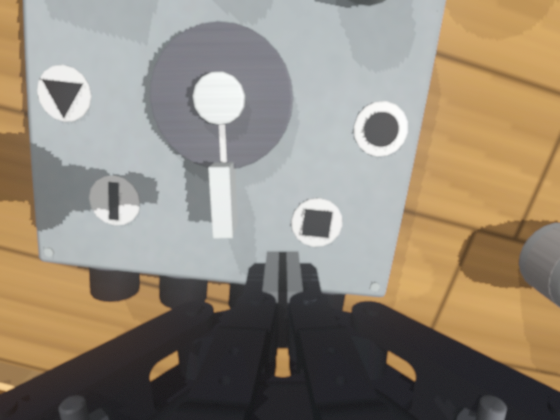

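The wrist view shows the tab at (221,200) and the closed fingertips at (283,265), clear to the tab's anticlockwise side. I'll go down beside it.

Request:
{"name": "servo_tool", "arguments": {"plan": [{"claw":1,"x":0,"y":0.2,"z":0,"spin":0},{"claw":1,"x":0,"y":0.4,"z":0,"spin":0},{"claw":1,"x":0,"y":0.6,"z":0,"spin":0},{"claw":1,"x":0,"y":0.75,"z":0,"spin":0},{"claw":1,"x":0,"y":0.82,"z":0,"spin":0},{"claw":1,"x":0,"y":0.82,"z":0,"spin":0}]}}

```text
clock: 2.78
tool_pos: [0.5923, 0.0678, 0.1053]
orientation: [0.702, -0.701, -0.09, 0.094]
contact_force: [-0.3, -1.2, -0.2]
opening: 0.0
```

```bash
python3 - <<'E'
from h import *
from cell import ctrl
s=ctrl.sense(); print(s["clock"],s["tool_pos"],s["contact_force"])
i=ctrl.get_image("wrist"); cv2.imwrite("pics/w2.png",i["frame"][:,:,::-1])
i=ctrl.get_image("side"); cv2.imwrite("pics/s2.png",cv2.resize(i["frame"][140:290,190:390,::-1],(800,600)))
# plan for arc, frame at call start
o=np.array([.5363,.0052]); Rm=R.from_quat(np.roll(s["orientation"],-1)).as_matrix()
p0=s["tool_pos"][:2]; th0=np.arctan2(Rm[1,0],Rm[0,0]); print("th0",th0)
off=.0215
for th in np.arange(.26,-1.36,-.1):
    u=np.array([np.cos(th),np.sin(th)]); n=np.array([-u[1],u[0]])
    dd=o+.075*u+off*n-p0; print(round(th,3),"x",round(dd@Rm[:2,0]/.15,3),"z",round(dd@Rm[:2,2]/.15,3),"spin",round((th0-th)/(np.pi/4),3))
E
```

```text
2.7833 [0.59227488 0.06778606 0.10532817] [-0.28819661 -1.19280789 -0.16933681]
th0 0.2609883103306102
0.26 x 0.032 z -0.164 spin 0.001
0.16 x 0.044 z -0.215 spin 0.129
0.06 x 0.05 z -0.266 spin 0.256
-0.04 x 0.052 z -0.318 spin 0.383
-0.14 x 0.048 z -0.37 spin 0.511
-0.24 x 0.039 z -0.421 spin 0.638
-0.34 x 0.025 z -0.471 spin 0.765
-0.44 x 0.006 z -0.52 spin 0.893
-0.54 x -0.017 z -0.566 spin 1.02
-0.64 x -0.045 z -0.61 spin 1.147
-0.74 x -0.078 z -0.65 spin 1.274
-0.84 x -0.114 z -0.688 spin 1.402
-0.94 x -0.154 z -0.721 spin 1.529
-1.04 x -0.197 z -0.751 spin 1.656
-1.14 x -0.242 z -0.775 spin 1.784
-1.24 x -0.29 z -0.796 spin 1.911
-1.34 x -0.34 z -0.811 spin 2.038
```

View pics/w2.png

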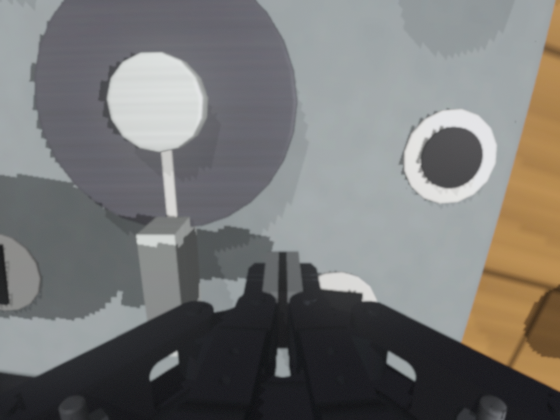

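View pics/s2.png

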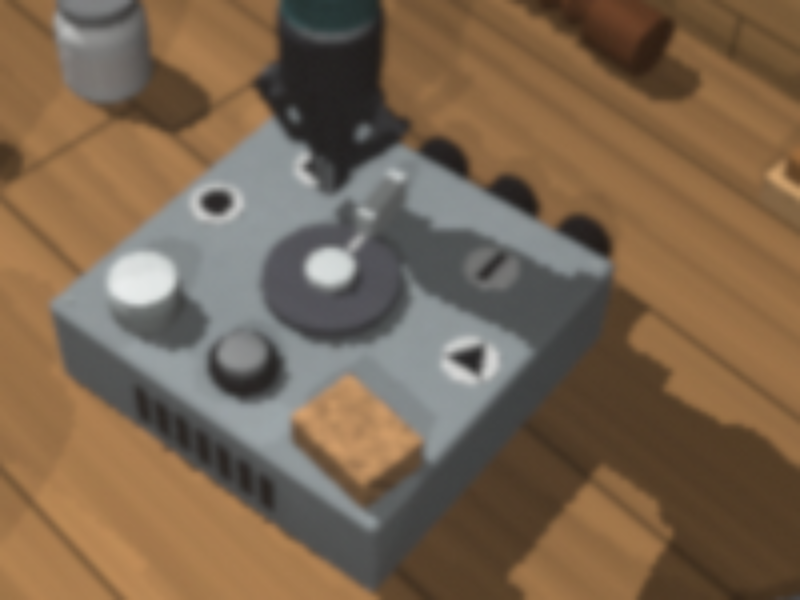

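The side view shows the fingertip standing on the box side of the tab, with nothing in its way. I'll push along the arc in small rows as far as about -0.44.

Request:
{"name": "servo_tool", "arguments": {"plan": [{"claw":1,"x":0.03,"y":0,"z":-0.08,"spin":0},{"claw":1,"x":0.03,"y":0,"z":-0.16,"spin":0},{"claw":1,"x":0.038,"y":0,"z":-0.19,"spin":0.065},{"claw":1,"x":0.044,"y":0,"z":-0.215,"spin":0.13},{"claw":1,"x":0.048,"y":0,"z":-0.24,"spin":0.19},{"claw":1,"x":0.05,"y":0,"z":-0.266,"spin":0.256},{"claw":1,"x":0.051,"y":0,"z":-0.292,"spin":0.32},{"claw":1,"x":0.052,"y":0,"z":-0.318,"spin":0.383},{"claw":1,"x":0.05,"y":0,"z":-0.344,"spin":0.447},{"claw":1,"x":0.048,"y":0,"z":-0.37,"spin":0.51},{"claw":1,"x":0.044,"y":0,"z":-0.395,"spin":0.575},{"claw":1,"x":0.039,"y":0,"z":-0.421,"spin":0.638},{"claw":1,"x":0.033,"y":0,"z":-0.446,"spin":0.7},{"claw":1,"x":0.025,"y":0,"z":-0.471,"spin":0.765},{"claw":1,"x":0.016,"y":0,"z":-0.496,"spin":0.83},{"claw":1,"x":0.006,"y":0,"z":-0.52,"spin":0.893},{"claw":1,"x":0.006,"y":0,"z":-0.52,"spin":0.893},{"claw":1,"x":0.006,"y":0,"z":-0.52,"spin":0.893}]}}

```text
clock: 4.38
tool_pos: [0.6181, -0.0104, 0.1097]
orientation: [-0.69, 0.69, -0.154, 0.156]
contact_force: [0.0, -0.4, -0.2]
opening: -0.001
```

```bash
python3 - <<'E'
from h import *
from cell import ctrl
s=ctrl.sense(); print(s["clock"],s["tool_pos"],s["contact_force"],s["q"][5])
i=ctrl.get_image("wrist"); cv2.imwrite("pics/w3.png",i["frame"][:,:,::-1])
j=ctrl.get_image("side"); cv2.imwrite("pics/s3.png",cv2.resize(j["frame"][140:290,190:390,::-1],(800,600)))
o=np.array([.5363,.0052]); Rm=R.from_quat(np.roll(s["orientation"],-1)).as_matrix()
print("th",np.arctan2(Rm[1,0],Rm[0,0]), "rn",(s["tool_pos"][:2]-o)@Rm[:2,0],(s["tool_pos"][:2]-o)@Rm[:2,2])
pickle.dump((i,j),open("d3.pkl","wb"))
E
```

```text
4.3833 [ 0.61806924 -0.01041921  0.10967232] [ 0.00678349 -0.35041152 -0.18312168] 0.3212583494047803
th -0.4423983808695539 rn 0.08058350878140413 0.02089048585049105
```

View pics/w3.png

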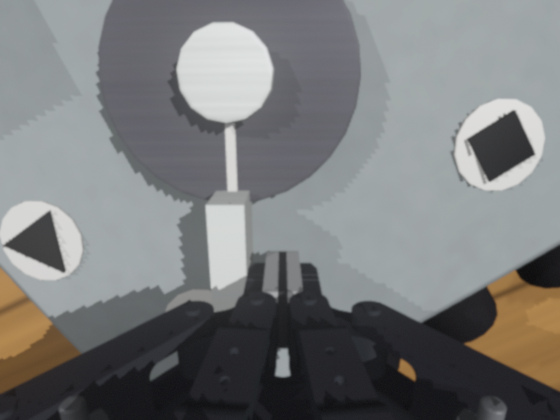

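View pics/s3.png

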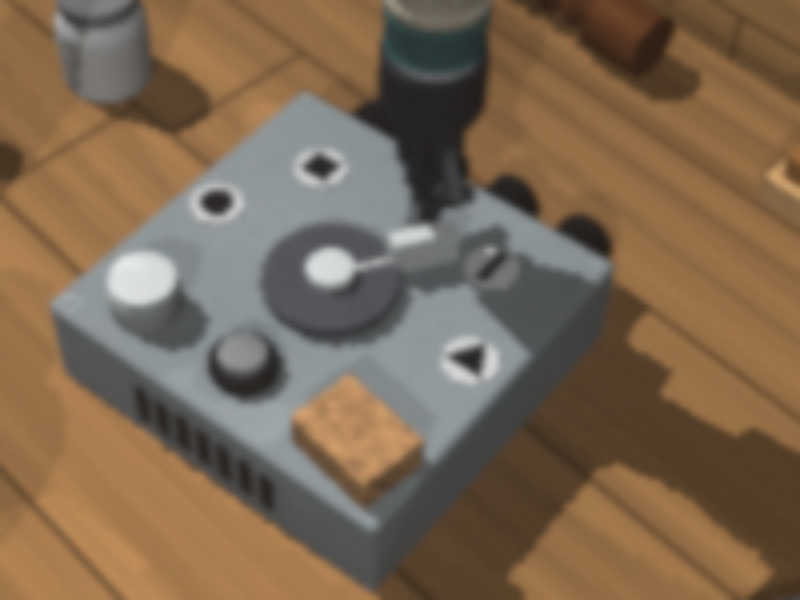

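```bash
cat >> h.py <<'E'
def tool_plan(s,ths,off,r=.078):
    o=np.array([.5363,.0052]); Rm=R.from_quat(np.roll(s["orientation"],-1)).as_matrix()
    p0=s["tool_pos"][:2]; th0=np.arctan2(Rm[1,0],Rm[0,0]); print("th0",th0,"rn",(p0-o)@Rm[:2,0],(p0-o)@Rm[:2,2],"z",s["tool_pos"][2])
    for th in ths:
        u=np.array([np.cos(th),np.sin(th)]); n=np.array([-u[1],u[0]])
        dd=o+r*u+off*n-p0; print(round(th,3),"x",round(dd@Rm[:2,0]/.15,3),"z",round(dd@Rm[:2,2]/.15,3),"spin",round((th0-th)/(np.pi/4),3))
E
python3 - <<'E'
from h import *
from cell import ctrl
i,j=pickle.load(open("d3.pkl","rb"))
o=np.array([.5363,.0052])
P=ray(i,[(227.5,206),(228,288)],.126)[:,:2]; H=ray(i,[(225,73)],.114)[0,:2]; print(H,P)
for a,b in ((H,P[0]),(H,P[1]),(P[0],P[1]),(o,P[1])): print(np.arctan2(*(b-a)[::-1]),np.linalg.norm(b-a))
print([ray(i,[p],.126)[0,:2].round(4) for p in ((207,206),(248,206))])
tool_plan(ctrl.sense(),np.arange(-.44,-1.3,-.1),.021)
E
```

```text
[0.53611517 0.00569595] [[ 0.57865802 -0.01359573]
 [ 0.6082353  -0.02905255]]
-0.42573132557114013 0.046712548076206055
-0.4489932971283266 0.08005479986216987
-0.48155655577964734 0.03337258175619665
-0.44439246877172855 0.07967386468140114
[array([ 0.5754, -0.0204]), array([ 0.5819, -0.0068])]
th0 -0.4420321854009931 rn 0.07984394731888474 0.02119159423755472 z 0.10911072136299751
-0.44 x -0.013 z -0.0 spin -0.003
-0.54 x -0.001 z -0.053 spin 0.125
-0.64 x 0.005 z -0.106 spin 0.252
-0.74 x 0.006 z -0.16 spin 0.379
-0.84 x 0.001 z -0.214 spin 0.507
-0.94 x -0.009 z -0.267 spin 0.634
-1.04 x -0.024 z -0.318 spin 0.761
-1.14 x -0.044 z -0.368 spin 0.889
-1.24 x -0.069 z -0.416 spin 1.016
```

The wrist view puts the hub at (225,73) and the tab's top running from (228,206) to (228,288). That gives a tab direction of about -0.445 in the world, flush with the fingers, so my model holds. I'll keep pushing.

Request:
{"name": "servo_tool", "arguments": {"plan": [{"claw":1,"x":-0.005,"y":0.01,"z":-0.026,"spin":0.063},{"claw":1,"x":-0.001,"y":0.02,"z":-0.053,"spin":0.125},{"claw":1,"x":0.003,"y":0.02,"z":-0.08,"spin":0.19},{"claw":1,"x":0.005,"y":0.02,"z":-0.106,"spin":0.252},{"claw":1,"x":0.006,"y":0.02,"z":-0.133,"spin":0.315},{"claw":1,"x":0.006,"y":0.02,"z":-0.16,"spin":0.379},{"claw":1,"x":0.004,"y":0.02,"z":-0.187,"spin":0.443},{"claw":1,"x":0.001,"y":0.02,"z":-0.214,"spin":0.507},{"claw":1,"x":-0.004,"y":0.02,"z":-0.24,"spin":0.57},{"claw":1,"x":-0.009,"y":0.02,"z":-0.267,"spin":0.634},{"claw":1,"x":-0.016,"y":0.02,"z":-0.293,"spin":0.7},{"claw":1,"x":-0.024,"y":0.02,"z":-0.318,"spin":0.761},{"claw":1,"x":-0.034,"y":0.02,"z":-0.343,"spin":0.825},{"claw":1,"x":-0.044,"y":0.02,"z":-0.368,"spin":0.889},{"claw":1,"x":-0.044,"y":0.02,"z":-0.368,"spin":0.889},{"claw":1,"x":-0.044,"y":0.02,"z":-0.368,"spin":0.889}]}}

```text
clock: 5.82
tool_pos: [0.5876, -0.0563, 0.1057]
orientation: [0.596, -0.595, 0.381, -0.382]
contact_force: [0.6, 0.0, 0.3]
opening: 0.002
```

```bash
python3 - <<'E'
from h import *
from cell import ctrl
i=ctrl.get_image("wrist"); cv2.imwrite("pics/w4.png",i["frame"][:,:,::-1])
j=ctrl.get_image("top"); cv2.imwrite("pics/t4.png",cv2.resize(j["frame"][135:285,200:350,::-1],(600,600)))
s=ctrl.sense(); print(s["clock"],s["contact_force"])
pickle.dump((i,j),open("d4.pkl","wb"))
tool_plan(s,np.arange(-1.14,-1.4,-.05),.021)
E
```

```text
5.9167 [0.95061923 0.26572684 0.91119115]
th0 -1.1391207173540565 rn 0.077058774371394 0.02078789960089601 z 0.1055205662318256
-1.14 x 0.006 z 0.001 spin 0.001
-1.19 x 0.013 z -0.025 spin 0.065
-1.24 x 0.018 z -0.052 spin 0.128
-1.29 x 0.021 z -0.078 spin 0.192
-1.34 x 0.024 z -0.105 spin 0.256
-1.39 x 0.025 z -0.132 spin 0.319
```

View pics/w4.png

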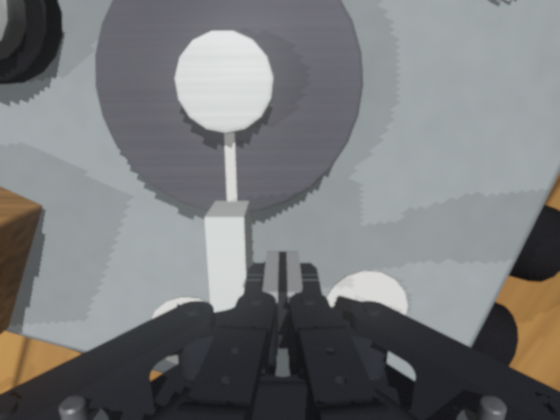

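View pics/t4.png

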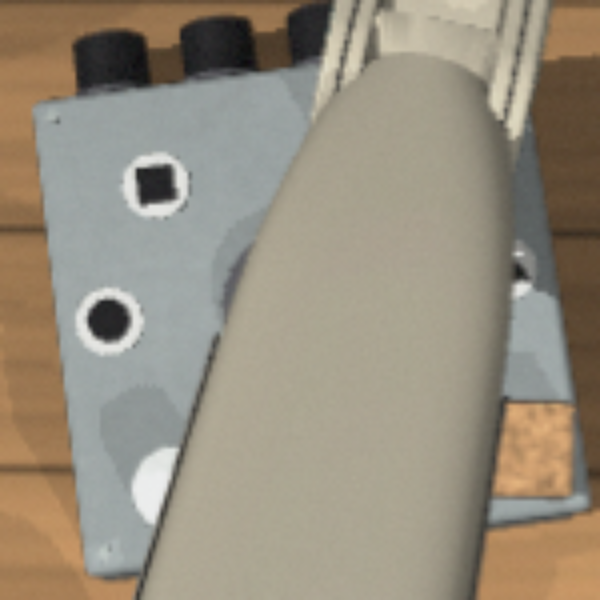

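The wrist view matches the last one: the tab is flush with the tool, hub at (225,80), and the cork is well clear to the left. The arm hides it from the top camera. A slow last stretch to -1.358, then I'll hold, back off and look.

Request:
{"name": "servo_tool", "arguments": {"plan": [{"claw":1,"x":0.006,"y":0,"z":-0.01,"spin":0.025},{"claw":1,"x":0.012,"y":0,"z":-0.025,"spin":0.065},{"claw":1,"x":0.015,"y":0,"z":-0.04,"spin":0.1},{"claw":1,"x":0.018,"y":0,"z":-0.052,"spin":0.128},{"claw":1,"x":0.02,"y":0,"z":-0.065,"spin":0.16},{"claw":1,"x":0.021,"y":0,"z":-0.078,"spin":0.19},{"claw":1,"x":0.022,"y":0,"z":-0.09,"spin":0.22},{"claw":1,"x":0.024,"y":0,"z":-0.1,"spin":0.243},{"claw":1,"x":0.024,"y":0,"z":-0.107,"spin":0.26},{"claw":1,"x":0.024,"y":0,"z":-0.114,"spin":0.278},{"claw":1,"x":0.024,"y":0,"z":-0.114,"spin":0.278},{"claw":1,"x":0.024,"y":0,"z":-0.114,"spin":0.278}]}}

```text
clock: 6.92
tool_pos: [0.5728, -0.0667, 0.1053]
orientation: [-0.55, 0.55, -0.444, 0.444]
contact_force: [0.6, 0.3, 0.9]
opening: -0.002
```

Request:
{"name": "servo_tool", "arguments": {"plan": [{"claw":1,"x":0,"y":0,"z":0.05,"spin":0},{"claw":1,"x":0,"y":0,"z":0.12,"spin":0},{"claw":1,"x":0,"y":-0.1,"z":0.15,"spin":0},{"claw":1,"x":0,"y":-0.3,"z":0.2,"spin":0},{"claw":1,"x":0,"y":-0.5,"z":0.4,"spin":0},{"claw":1,"x":0,"y":-0.6,"z":0.6,"spin":0},{"claw":1,"x":0,"y":-0.6,"z":0.6,"spin":0}]}}

```text
clock: 7.5
tool_pos: [0.6701, -0.0474, 0.2008]
orientation: [0.553, -0.548, 0.439, -0.448]
contact_force: [0.6, -0.4, 0.3]
opening: -0.002
```

```bash
python3 - <<'E'
from h import *
from cell import ctrl
i=ctrl.get_image("wrist"); cv2.imwrite("pics/w5.png",i["frame"][:,:,::-1])
j=ctrl.get_image("side"); cv2.imwrite("pics/s5.png",cv2.resize(j["frame"][140:290,190:390,::-1],(800,600)))
s=ctrl.sense(); print(s["clock"],s["tool_pos"],s["contact_force"])
pickle.dump((i,j),open("d5.pkl","wb"))
tool_plan(s,[-1.36],.021)
E
```

```text
7.6 [ 0.66322928 -0.04739678  0.19603279] [-0.28201249  0.72280658 -0.51862695]
th0 -1.357886936242922 rn 0.07822982898134201 0.11294893346817024 z 0.19603278705607116
-1.36 x -0.001 z -0.614 spin 0.003
```

View pics/w5.png

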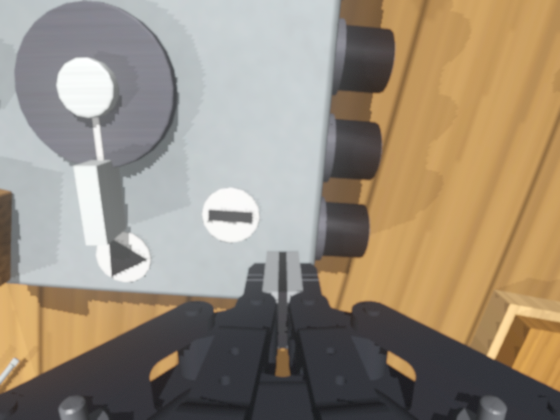

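View pics/s5.png

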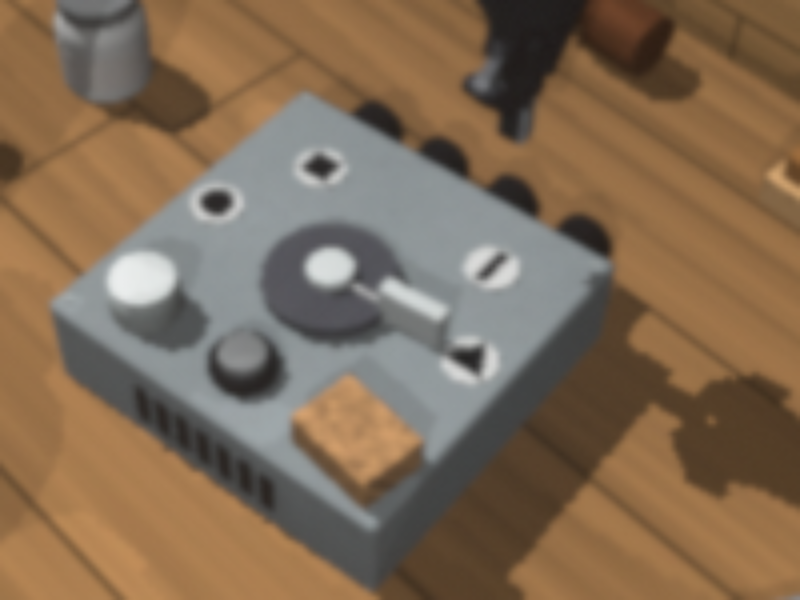

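```bash
python3 - <<'E'
from h import *
i,j=pickle.load(open("d5.pkl","rb"))
f=i["frame"]
cv2.imwrite("pics/w5c.png",cv2.resize(f[40:290,40:290,::-1],(750,750),interpolation=cv2.INTER_CUBIC)[:600])
cv2.imwrite("pics/w5c.png",cv2.resize(f[140:290,40:190,::-1],(600,600),interpolation=cv2.INTER_CUBIC))
cv2.imwrite("pics/s5c.png",cv2.resize(j["frame"][200:240,255:315,::-1],(780,520),interpolation=cv2.INTER_CUBIC))
E
```

```text
(no output)
```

View pics/w5c.png

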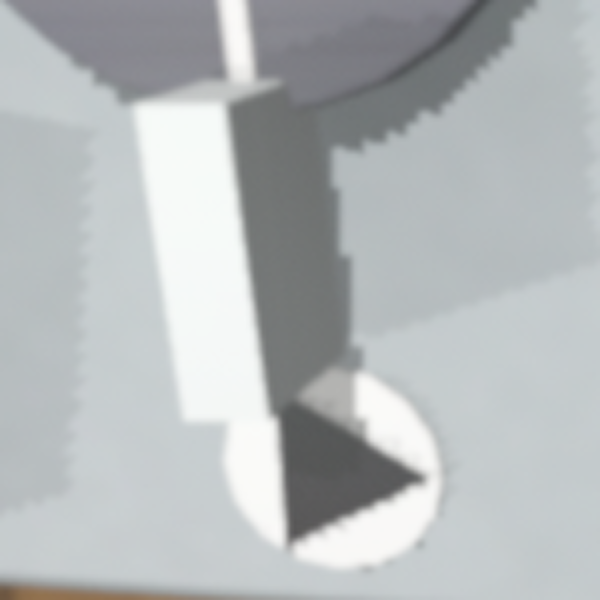

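View pics/s5c.png

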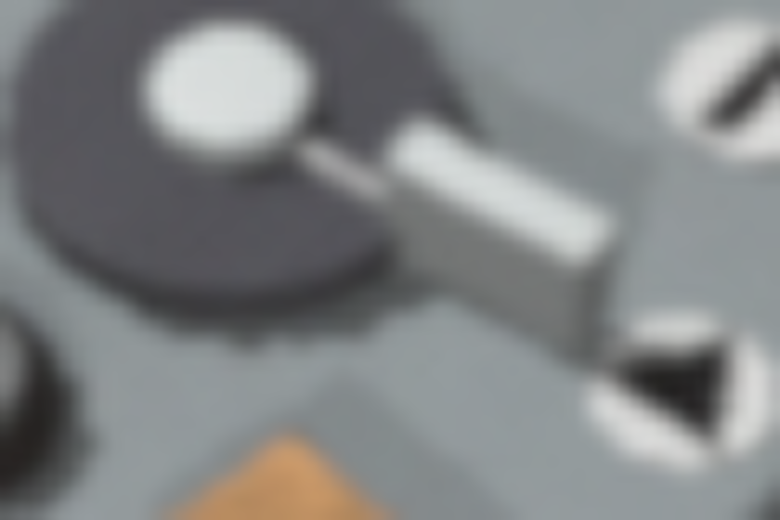

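```bash
python3 - <<'E'
from h import *
i,j=pickle.load(open("d5.pkl","rb"))
W=np.array([(133,100),(228,102),(275,415),(183,420)])/4+[40,140]
P=ray(i,W-.4,.126)[:,:2]; print(P.round(4)); a=(P[0]+P[1])/2; b=(P[2]+P[3])/2
T=ray(i,[np.array([332,464])/4+[40,140]],.094)[0,:2]; H=ray(i,[(85,88)],.114)[0,:2]
dr=lambda v:np.arctan2(v[1],v[0])
print("wrist: tab dir edge",dr(b-a),"len",np.linalg.norm(b-a),"from hub",dr((a+b)/2-H),"r",np.linalg.norm((a+b)/2-H)," tri",T,dr(T-H),np.linalg.norm(T-H),"hub",H)
S=np.array([(402,140),(598,240)])/13+[255,200]; Q=ray(j,S-.4,.126)[:,:2]; Hs=ray(j,[np.array([228,85])/13+[255,200]],.114)[0,:2]
Ts=ray(j,[np.array([682,388])/13+[255,200]],.094)[0,:2]
print("side: dir",dr(Q[1]-Q[0]),"len",np.linalg.norm(Q[1]-Q[0]),"hub",Hs,dr(Q.mean(0)-Hs),"tri",Ts,dr(Ts-Hs),np.linalg.norm(Ts-Hs))
E
```

```text
[[ 0.5382 -0.0406]
 [ 0.5528 -0.0379]
 [ 0.5639 -0.088 ]
 [ 0.549  -0.0921]]
wrist: tab dir edge -1.358345848314693 len 0.05196663765680491 from hub -1.364551709937389 r 0.0713302716768341  tri [ 0.56248331 -0.11214424] -1.3518817549380389 0.12017096767252675 hub [0.53638576 0.0051587 ]
side: dir -1.340704043939734 len 0.05048432800919843 hub [0.53573942 0.00237097] -1.335354463137091 tri [ 0.56100232 -0.11683675] -1.3619627416616007 0.121855221064379
```

The wrist camera puts the tab at -1.358 to -1.365 and the triangle at -1.352. The side camera puts the tab at -1.335 to -1.341 and the triangle at -1.362. Both are within 3.5 mm at the label. Now over to the button at (0.438, -0.008).

Request:
{"name": "servo_tool", "arguments": {"plan": [{"claw":1,"x":-0.07,"y":0,"z":-0.17,"spin":0},{"claw":1,"x":-0.14,"y":0,"z":-0.35,"spin":0},{"claw":1,"x":-0.21,"y":0,"z":-0.53,"spin":0},{"claw":1,"x":-0.285,"y":0,"z":-0.7,"spin":0},{"claw":1,"x":-0.285,"y":0,"z":-0.7,"spin":0}]}}

```text
clock: 8.02
tool_pos: [0.5411, -0.0263, 0.1924]
orientation: [-0.548, 0.552, -0.448, 0.441]
contact_force: [-2.1, 0.3, -0.9]
opening: -0.001
```

Request:
{"name": "servo_tool", "arguments": {"plan": [{"claw":1,"x":-0.07,"y":0,"z":-0.17,"spin":0},{"claw":1,"x":-0.14,"y":0,"z":-0.35,"spin":0},{"claw":1,"x":-0.21,"y":0,"z":-0.53,"spin":0},{"claw":1,"x":-0.285,"y":0,"z":-0.7,"spin":0},{"claw":1,"x":-0.285,"y":0,"z":-0.7,"spin":0},{"claw":1,"x":-0.285,"y":0,"z":-0.7,"spin":0}]}}

```text
clock: 8.52
tool_pos: [0.4356, -0.0079, 0.1942]
orientation: [-0.55, 0.551, -0.445, 0.444]
contact_force: [1.2, -0.5, -0.1]
opening: 0.002
```

```bash
python3 - <<'E'
from h import *
from cell import ctrl
i=ctrl.get_image("wrist"); cv2.imwrite("pics/w6.png",i["frame"][:,:,::-1])
s=ctrl.sense(); print(s["clock"],s["tool_pos"],s["contact_force"],s["q"])
Rm=R.from_quat(np.roll(s["orientation"],-1)).as_matrix()
d=np.array([.438,-.008,.118])-s["tool_pos"]; print("units",(Rm.T@d/.15).round(3)); print(Rm.round(3))
pickle.dump(i,open("d6.pkl","wb"))
E
```

```text
8.5667 [ 0.4373208  -0.00822228  0.19471644] [-0.41040014  0.36440933  0.13269464] [-1.66650664e-01 -3.54939572e-02 -4.61604433e-01  1.14503988e+00
 -2.24713828e-04  1.19229498e+00]
units [-0.001  0.511  0.005]
[[ 0.21  -0.     0.978]
 [-0.978 -0.     0.21 ]
 [ 0.    -1.    -0.   ]]
```

View pics/w6.png

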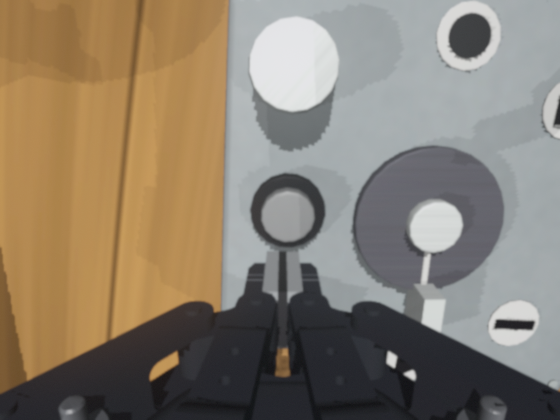

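```bash
python3 - <<'E'
from h import *
i=pickle.load(open("d6.pkl","rb"))
print(ray(i,[(288,215),(288,190),(288,240),(261,215),(315,215)],.112).round(4), ray(i,[(436,226)],.114).round(4))
E
```

```text
[[ 0.4388 -0.0075  0.112 ]
 [ 0.4352  0.0089  0.112 ]
 [ 0.4425 -0.0245  0.112 ]
 [ 0.4216 -0.0112  0.112 ]
 [ 0.456  -0.0038  0.112 ]] [[0.5354 0.0061 0.114 ]]
```

The button shows at (288,215) in the wrist view, which casts to (0.4388, -0.0075), so the TCP is centred over it. Descending to just above it, then pressing in small steps.

Request:
{"name": "servo_tool", "arguments": {"plan": [{"claw":1,"x":0,"y":0.15,"z":0.005,"spin":0},{"claw":1,"x":0,"y":0.3,"z":0.005,"spin":0},{"claw":1,"x":0,"y":0.42,"z":0.005,"spin":0},{"claw":1,"x":0,"y":0.49,"z":0.005,"spin":0},{"claw":1,"x":0,"y":0.5,"z":0.005,"spin":0},{"claw":1,"x":0,"y":0.5,"z":0.005,"spin":0},{"claw":1,"x":0,"y":0.5,"z":0.005,"spin":0}]}}

```text
clock: 9.15
tool_pos: [0.4397, -0.0083, 0.121]
orientation: [0.55, -0.55, 0.444, -0.445]
contact_force: [-0.7, -0.0, 0.3]
opening: -0.0
```

Request:
{"name": "servo_tool", "arguments": {"plan": [{"claw":1,"x":0,"y":0.02,"z":0,"spin":0},{"claw":1,"x":0,"y":0.04,"z":0,"spin":0},{"claw":1,"x":0,"y":0.05,"z":0,"spin":0},{"claw":1,"x":0,"y":0.06,"z":0,"spin":0},{"claw":1,"x":0,"y":0.07,"z":0,"spin":0},{"claw":1,"x":0,"y":0.075,"z":0,"spin":0},{"claw":1,"x":0,"y":0.075,"z":0,"spin":0}]}}

```text
clock: 9.73
tool_pos: [0.4388, -0.008, 0.1093]
orientation: [0.55, -0.55, 0.444, -0.444]
contact_force: [0.2, -0.2, 2.7]
opening: -0.002
```

Contact: 2.7 N at about half travel. Pressing on to the bottom.

Request:
{"name": "servo_tool", "arguments": {"plan": [{"claw":1,"x":0,"y":0.01,"z":0,"spin":0},{"claw":1,"x":0,"y":0.02,"z":0,"spin":0},{"claw":1,"x":0,"y":0.025,"z":0,"spin":0},{"claw":1,"x":0,"y":0.03,"z":0,"spin":0},{"claw":1,"x":0,"y":0.03,"z":0,"spin":0},{"claw":1,"x":0,"y":0.03,"z":0,"spin":0}]}}

```text
clock: 10.23
tool_pos: [0.4389, -0.008, 0.1059]
orientation: [0.55, -0.55, 0.444, -0.444]
contact_force: [-3.7, 0.1, 12.7]
opening: -0.002
```

```bash
python3 - <<'E'
from cell import ctrl
s=ctrl.sense(); print(s["clock"],s["tool_pos"],s["contact_force"])
E
```

```text
10.2333 [ 0.43886081 -0.00803608  0.10587927] [-3.72196361  0.11193201 12.74334601]
```

It's on the bottom stop: 12.7 N at z = 0.1059, against an expected 0.106. Lift straight up, then check.

Request:
{"name": "servo_tool", "arguments": {"plan": [{"claw":1,"x":0,"y":-0.05,"z":0,"spin":0},{"claw":1,"x":0,"y":-0.15,"z":0,"spin":0},{"claw":1,"x":0,"y":-0.35,"z":0,"spin":0},{"claw":1,"x":0,"y":-0.6,"z":0,"spin":0},{"claw":1,"x":0,"y":-0.8,"z":0,"spin":0},{"claw":1,"x":0,"y":-0.8,"z":0,"spin":0},{"claw":1,"x":0,"y":-0.8,"z":0,"spin":0}]}}

```text
clock: 10.82
tool_pos: [0.44, -0.0083, 0.2263]
orientation: [0.551, -0.549, 0.443, -0.446]
contact_force: [0.2, -0.7, -0.7]
opening: -0.002
```

```bash
python3 - <<'E'
from h import *
from cell import ctrl
i=ctrl.get_image("wrist"); cv2.imwrite("pics/w7.png",i["frame"][:,:,::-1])
j=ctrl.get_image("side"); cv2.imwrite("pics/s7.png",j["frame"][:,:,::-1])
s=ctrl.sense(); print(s["clock"],s["tool_pos"],s["contact_force"])
Z=i["range_z"]; O=np.array(i["origin"])
# button top height from depth around projected button; box reference
for nm,P in dict(btn=[.4388,-.0075,.112],hub=[.5363,.0052,.114],box=[.47,.06,.09]).items():
    u,v=proj(i,P)[0].round().astype(int); p=cv2.undistortPoints(np.array([[[u,v]]],float),i["mtx"],i["D"]).ravel()
    print(nm,(u,v),(O+rot(i)@np.r_[p,1]*np.median(Z[v-3:v+4,u-3:u+4])).round(4))
d=cv2.absdiff(pickle.load(open("d0.pkl","rb"))["side"]["frame"],j["frame"]).max(2)
cv2.imwrite("pics/diff.png",d)
E
```

```text
10.9167 [ 0.4376561  -0.0078718   0.22343701] [0.33482656 0.37589351 0.19153901]
btn (np.int64(281), np.int64(200)) [ 0.439  -0.0074  0.1124]
hub (np.int64(413), np.int64(211)) [0.5364 0.0053 0.1143]
box (np.int64(340), np.int64(116)) [0.47   0.0599 0.0901]
```

View pics/w7.png

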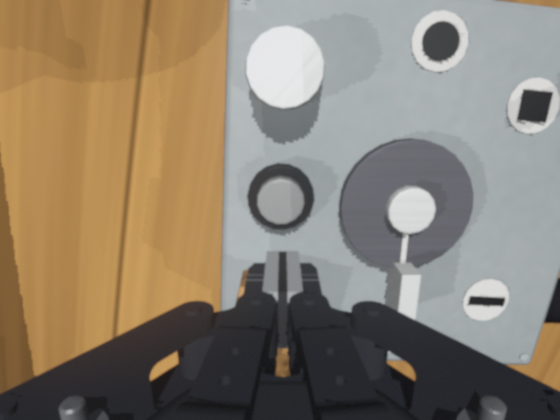

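View pics/s7.png

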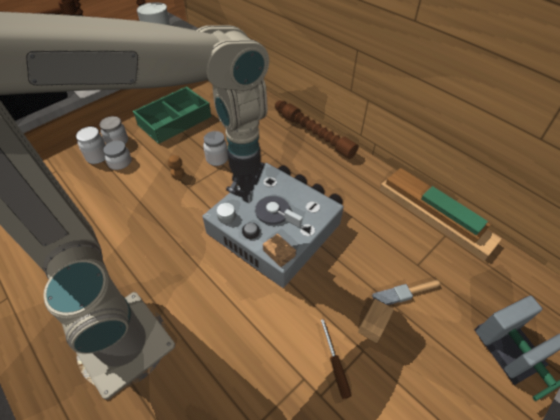

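The button at (281,200) in the wrist view is up again, its top at 0.1124 m. In the side view the tab at (290,215) still points at the triangle at (307,230), and everything lying about is where it was. The arm is clear, so I'm handing in.

```bash
python3 -c "
from cell import ctrl
print(ctrl.finish_job())"
```

```text
the job is handed in; nothing more can be done
None
```

The tab now points at the triangle label and the start button was pressed after that. I handed the job in about 11 s into the 48 s allowed; `finish_job()` gives no verdict.

- **Tab:** I pushed it clockwise with shut fingers on its anticlockwise side only, from q about +0.12 to about -1.5 rad.
- **Tab check:** The wrist camera put the tab within about 0.01 rad (1.5 mm at the label) of the triangle. The side camera disagreed slightly, at about 0.025 rad (3 mm). Both are well inside the 12 mm limit.
- **Tab after the press:** I checked it only by eye in the side view, where it had not moved.
- **Button press:** I pressed it to its bottom stop, reading 12.7 N with the fingertips at z = 0.1059 m, where fully down should be 0.106 m. After I lifted off, the depth camera showed its top back up at 0.112 m.
- **Loose things:** By eye, those visible in the last side view had not moved. I did not measure their positions. The fingers stood clear of everything at hand-in, with a contact force of about 0.

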